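Weigh the tablet box on the bedside balance

TASK

Click the tablet box's sprung lid shut by pressing down its free edge, then stand the box the right way up on the balance's rectangular pan. Then stand weights upright on the round pan until the beam is level, its pointer resting inside the marked band (two of the three weights will do it); leave any weight you do not need standing on the table, and do not disturb the other things on the nightstand.

Things in the scene. Friction and masses are not known exactly. Their poses are not given: they have to be found in the camera images.
- box_center (a point): Green plastic tablet box, loose, 110 mm long (its x) x 56 mm wide (its y) x 49 mm high with the lid shut (walls 44 mm, lid 5 mm thick). The point is its centre, half-way up (24.5 mm above its underside). z up. The lid is hinged along the short end at its -x; the catch is outside the short end at its +x and stands out 10 mm beyond the wall. Its total mass differs from start to start, about 235 to 365 g, centred within 5 mm.
- lid (a joint): Lid of the tablet box, rad: 0 = shut and caught, grows as it opens. At first it stands 0.3 to 0.65 open on a weak spring (under 0.5 N at its free edge). About 10 mm above shut the free edge meets a spring catch that takes about 6 to 8 N, pressed near that edge, to push past; past it the lid snaps to 0 and stays. If not pushed past, it springs open again.
- lid_edge (a point): Middle of the lid's free edge (the edge away from the hinge), on the lid's upper face; 110 mm from the hinge. With the lid shut it is 49 mm above the table.
- beam (a joint): Beam of the balance, rad: 0 = level (as when empty), + = rectangular pan down, stops at +-0.33. Its pointer's tip is 165 mm above the table; the gap between two short fixed prongs marks the level band, 0.027 rad each way. Sprung, it settles in under a second: angle / cos(angle) = 0.785 x (grams on rectangular pan - grams on round pan) / 1000.
- square_pan_top (a point): Middle of the upper face of the balance's rectangular steel pan, 140 mm (x, across the beam) x 100 mm (y, along the beam), flat without a rim. The pan sits 140 mm to the -y side of the beam's pivot, always stays horizontal, and moves up and down with the beam (96 mm above the table when level; 140 mm x sin(beam) lower when the beam is positive). It gives way under load; where on the pan the load stands does not matter to the reading. x, y turn with the balance.
- round_pan_top (a point): Middle of the upper face of the balance's round steel pan, 140 mm across, flat without a rim, 140 mm to the +y side of the beam's pivot; always horizontal, 96 mm above the table when level, 140 mm x sin(beam) higher when the beam is positive. x across the beam, y along it.
- short_center (a point): Short steel-cased weight, 100 g, an upright cylinder 28 mm across and 60 mm tall, with a small knob (22 mm across) in the top 14 mm. The point is its centre, 30 mm above its foot.
- middle_center (a point): Middle steel-cased weight, 150 g, 31 mm across and 75 mm tall, same shape (knob in the top 14 mm). The point is its centre, 37.5 mm above its foot.
- tall_center (a point): Tall steel-cased weight, 200 g, 33 mm across and 90 mm tall, same shape (knob in the top 14 mm). The point is its centre, 45 mm above its foot.
- cup: Bystander, not to be disturbed: white ceramic cup, 80 mm across, 85 mm tall. Origin at the centre of its underside.
- dispenser: Bystander, not to be disturbed: round white pill dispenser, 130 mm across, 48 mm high. Origin at the centre of its underside.
- repellent: Bystander, not to be disturbed: white mosquito repellent unit, 50 x 80 x 100 mm (x, y, z) with a toggle on top, 114 mm high in all. Origin at the centre of its underside.
- key_holder: Bystander, not to be disturbed: steel key ring holder, 90 mm round foot and a post with a cross bar, 140 mm high. Origin at the centre of its underside.
Mind the look-alikes: they are no part of the job. What is shaped like the part that bears short_center but black or orange is not meant.

How it is judged:
By the outcome, as a careful person would: the job done as asked, in the order asked, and still so for the second after the job is handed in, with the robot touching nothing.
It also fails if it takes over 72 s, if anything falls off the work surface, if the arm or the gripper's body presses on something with over 40 N, if the wrist force passes 120 N, or if a joint passes its speed limit or range.

ROBOT

A 7-joint arm with a two-finger parallel gripper is mounted at the origin on the work surface. World frame = base frame: x ahead of the robot, y to its left, z up, the work surface at z = 0. Lengths are in m, angles in rad, forces in N, time in s.
With the tool pointing down it reaches from about 0.425 to 0.875 m from the base axis. Payload 4.7 kg.
Tool frame: the origin (TCP) lies on the mounting face of the last link; the fingertips stand 182 mm ahead of it and the grasp point (between the pads) lies ahead of it (env.grip_depth is the z of the grasp point in the tool frame, in m); z points along the fingers, x is the direction in which the jaws open and shut, and the axes are right-handed (so a half turn about z gives the same grasp; the last joint's range is limited). The gripper opens to 87 mm and grips with 3 to 60 N. Pads are 19 mm wide; open, the fingers measure 117 mm over their backs; the gripper's body (75 mm by 190 mm) begins 51 mm behind the grasp point.
Start: joints at [1.302, 0.321, -0.07, 1.45, 0.023, 1.371, -0.057], TCP at [0.181, -0.624, 0.405] pointing down, gripper open.
Joint ranges: [-2.86, 2.86], [-0.3, 2.09], [-1.38, 1.24], [0.06, 2.45], [-1.56, 4.7], [0.09, 2.05], [-2.69, 2.69]. Speed limits (rad/s): [2.57, 2.57, 3.14, 3.14, 3.14, 3.14, 3.14].

INTERFACE

Orientations are given as a rotation vector (axis times angle).
In Python, from bench import readout, viewer, sign_off, models, env gives the robot as it stands. The module is installed in compiled form; this text tells all that it offers.
- The arm moves only by the shell command python3 -m inch 'ROWS' [FORCE]. ROWS is JSON, a list of rows, each a list of 7 numbers: the finger opening in mm, from 0 to 87, then the shift along the tool's x, y, z in mm, then the turn, a rotation vector about the tool's x, y, z in degrees. A call has 1 to 20 rows; each row is the pose to reach, as a shift and turn from the pose commanded when the call began, along the tool's axes at that moment; what a row does not reach only later rows make up. A row lasts 1/12 s, in which the tool goes at most 41.7 mm and 7.16 degrees, less where a joint would pass 70% of its speed; a pose out of reach is approached as far as the arm can. A call with a gripper value outside its range is refused whole. The fingers move at their own pace and stop on an object; FORCE is the grip in N (left out, the last holds). Time passes only in rows, so rows that repeat a pose let the fingers close. It gives the time, the measured TCP pose, the force and the opening at its end, in the units of the state.
- readout.state(): the state, without advancing time (a new reading comes with each control period).
- viewer.grab_frame(name): name is "scene" or "top" or "wrist"; returns a dict with "frame" (420x560x3 uint8, blue, green, red), "vfov" (degrees; the focal length in pixels is half the picture's height over the tangent of half this angle, whatever the lens; pixels are square), "cx", "cy" (the principal point, pixels), "dist" ([k1, k2, p1, p2, k3] as OpenCV has them; the pictures are not rectified), "R" (3x3) and "t" (3): a world point X has camera coordinates R X + t. Camera axes: x right, y down, z forward; pixel columns grow to the right and rows downward; lengths in m; the calibration is good to about 2 mm. A picture is of the moment at which its call begins. There is no depth.
- sign_off(): hands the job in, once; it reports no verdict.
Trained networks look in a picture, given as the dict that the camera call returned (one of the last four; its "shot" number tells which), for a name from the list of things; names that differ only in an ending like _2 or _b are one class to them, and where a whole thing is asked for, a point or a joint stands for the part that bears it (a point fixed in the world has none). Each returns a list of dicts, best first, with "p" (0 to 1); they miss things now and then, are a little off and sometimes report something else, mostly with a low value. They report only what shows in the picture. A call takes as long as a camera call. They do not tell look-alikes from the thing itself.
- models.look_for(picture, label): "box" ([left, top, width, height] in pixels, round what is visible of it).
The state is a dict: "time": time; "qpos": joint angles; "qd": joint speeds; "effort": joint torques, N m; "tool_pos": TCP position; "orientation": TCP orientation; "wrist_force": force on the tool from outside, world axes, zero at the start; "torque": the same for the moment, N m; "grip_width": finger opening in m.
Only numpy, scipy, OpenCV 4.12 (cv2) and the standard library are available. Lean on these libraries where they do the work, as an engineer would, in place of code of your own. Each camera call takes 0.05 s, during which the arm holds its last target.

## Working session

There is one attempt and no reset: what is moved stays moved. The work goes in short steps, Python scripts to look and compute and a shell command to move; the robot and the scene stay as the last step left them, time stands still between calls to the robot, and variables do not carry over. Pictures are saved under pics/ and viewed, and the job is handed in when it is done.

```bash
mkdir -p pics; ls
cat > h.py <<'E'
from bench import readout, viewer, models, env
import numpy as np, cv2
def K(p):
    h=p["frame"].shape[0]; f=h/2/np.tan(np.radians(p["vfov"])/2)
    return np.array([[f,0,p["cx"]],[0,f,p["cy"]],[0,0,1.]])
def proj(p,X):
    X=np.atleast_2d(np.array(X,float)); r,_=cv2.Rodrigues(np.array(p["R"],float))
    return cv2.projectPoints(X,r,np.array(p["t"],float),K(p),np.array(p["dist"],float))[0][:,0]
def ray(p,uv):
    uv=np.array(uv,float).reshape(-1,1,2)
    n=cv2.undistortPointsIter(uv,K(p),np.array(p["dist"],float),None,None,(3,100,1e-10))[:,0] if hasattr(cv2,'undistortPointsIter') else cv2.undistortPoints(uv,K(p),np.array(p["dist"],float))[:,0]
    R=np.array(p["R"]);t=np.array(p["t"])
    return -R.T@t, np.c_[n,np.ones(len(n))]@R
def onz(p,uv,z):
    o,d=ray(p,uv); return o+d*((z-o[2])/d[:,2])[:,None]
E
python3 - <<'E'
from h import *
print(readout.state(), env.grip_depth)
for n in ("scene","top","wrist"):
    p=viewer.grab_frame(n); cv2.imwrite(f"pics/{n}0.png",p["frame"]); 
    print(n,p["vfov"],p["cx"],p["cy"],p["dist"],-np.array(p["R"]).T@np.array(p["t"]))
    if n!="wrist":
      for l in ["box_center","lid","beam","square_pan_top","round_pan_top","short_center","middle_center","tall_center","cup","dispenser","repellent","key_holder"]:
        print(l,[(np.round(d["box"]).astype(int).tolist(),round(d["p"],2)) for d in models.look_for(p,l)[:4]])
E
```

```text
pics
{'time': 0.0, 'qpos': array([ 1.30210707,  0.32184358, -0.07010465,  1.45169675,  0.02259643,
        1.3707864 , -0.05687619]), 'qd': array([-0.00092757, -0.00025919, -0.00050735,  0.00191106, -0.00113071,
        0.00159319,  0.00041506]), 'effort': array([-2.46348254e-04, -4.91288316e+01, -4.04060371e-01, -3.12530744e+01,
       -6.38854830e-02,  4.36437281e-02,  1.72824857e-04]), 'tool_pos': array([ 0.18129544, -0.62398863,  0.40363704]), 'orientation': array([-2.51151803,  1.88546746,  0.00252581]), 'wrist_force': array([-0.53771718,  0.31044   ,  0.8970508 ]), 'torque': array([-0.00347491,  0.01809537,  0.02831923]), 'grip_width': 0.08715102793795954} 0.1635
scene 51.2301140076009 281.8181082912563 208.51170458021195 [-0.00289337  0.          0.          0.          0.        ] [ 1.06241708 -0.35326074  0.83338019]
box_center [([267, 174, 47, 47], 0.59)]
lid [([268, 174, 41, 22], 0.7)]
beam [([98, 205, 191, 150], 0.81), ([100, 268, 86, 84], 0.58)]
square_pan_top [([97, 268, 87, 87], 0.93), ([344, 244, 40, 66], 0.7)]
round_pan_top [([226, 204, 63, 53], 0.61)]
short_center [
[... 620 characters left out ...]
3)]
beam [([280, 164, 172, 67], 0.6)]
square_pan_top [([402, 163, 45, 59], 0.79), ([278, 174, 59, 56], 0.68)]
round_pan_top [([277, 171, 62, 59], 0.98), ([409, 276, 58, 53], 0.42)]
short_center [([160, 281, 14, 12], 0.68), ([151, 224, 15, 13], 0.57), ([409, 278, 58, 49], 0.19)]
middle_center [([120, 208, 21, 15], 0.58)]
tall_center [([163, 192, 21, 16], 0.8)]
cup [([228, 161, 34, 34], 0.64)]
dispenser [([409, 276, 56, 55], 0.58), ([162, 191, 20, 19], 0.46)]
repellent [([324, 112, 36, 35], 0.6)]
key_holder [([232, 102, 42, 39], 0.88)]
wrist 63.43683103654681 274.8150204028138 211.29310259914925 [-0.02986193  0.          0.          0.          0.        ] [ 0.24642145 -0.60475015  0.38614641]
```

Run:
```python
import cv2
a=cv2.imread('pics/top0.png')[80:340,90:490]; cv2.imwrite('pics/top0z.png',cv2.resize(a,(800,520),interpolation=2))
a=cv2.imread('pics/scene0.png')[120:370,40:440]; cv2.imwrite('pics/scene0z.png',cv2.resize(a,(800,500),interpolation=2))
```

```text
(no output)
```

View pics/top0z.png

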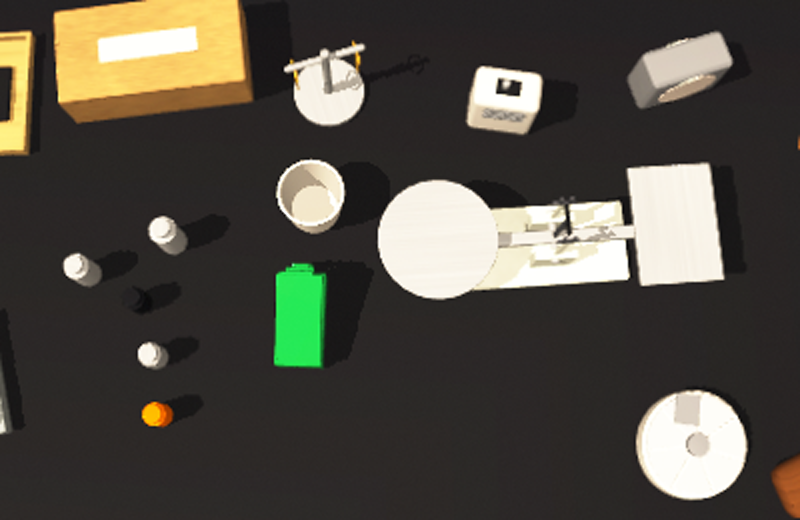

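View pics/scene0z.png

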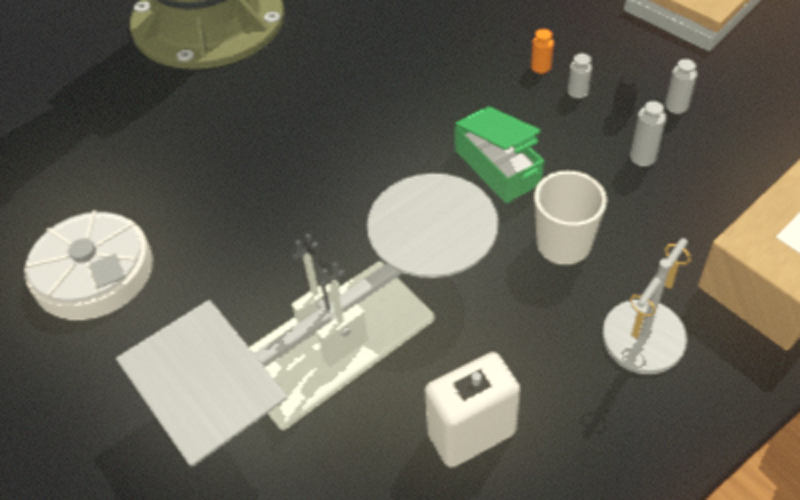

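The top view shows the green box at zoom (300,318) with its catch toward the cup. The round pan is at (438,238) and the square pan at (675,225). The weights are tall (168,235), middle (82,268) and short (152,355), with the black and orange look-alikes next to them.

Run:
```python
from h import *
p=viewer.grab_frame("top"); q=viewer.grab_frame("scene")
T=lambda u,v:(90+u/2,80+v/2)
S=lambda u,v:(40+u/2,120+v/2)
def tri(a,b):
    o1,d1=ray(p,a);o2,d2=ray(q,b);d1=d1[0]/np.linalg.norm(d1);d2=d2[0]/np.linalg.norm(d2)
    A=np.c_[d1,-d2];s=np.linalg.lstsq(A,o2-o1,rcond=None)[0]
    a=o1+s[0]*d1;b=o2+s[1]*d2
    return np.round((a+b)/2*1000,1),np.round(np.linalg.norm(a-b)*1000,1)
print("img axes top", onz(p,[(280,205),(380,205),(280,305)],0).round(3).tolist())
for n,a,b in [("tallknob",T(161,225),S(654,106)),("midknob",T(74,260),S(685,65)),("shortknob",T(148,348),S(582,59)),
 ("round",T(438,239),S(433,225)),("square",T(675,224),S(202,381)),("cup rim",T(311,191),S(570,194)),("lid hinge L",T(275,366),S(456,124))]:
    print(n,tri(a,b))
print("tall foot",onz(q,[S(644,160)],0).round(3),"mid",onz(q,[S(679,107)],0).round(3),"short",onz(q,[S(579,92)],0).round(3))
for n,z,l in [("dispenser",.048,[T(692,443)]),("keyfoot",0.01,[T(330,90)]),("repel",.1,[T(508,88)]),("sqcorners",.096,[T(627,168),T(709,163),T(724,279),T(641,286)]),("round edges",.096,[T(378,239),T(498,239),T(438,180),T(438,298)])]:
    print(n,onz(p,l,z).round(3).tolist())
```

```text
img axes top [[0.582, 0.049, 0.0], [0.577, -0.201, 0.0], [0.337, 0.054, -0.0]]
tallknob (array([600.8, 304.9,  93.6]), np.float64(3.8))
midknob (array([563.2, 409.7,  77.6]), np.float64(0.0))
shortknob (array([460. , 323.3,  63.5]), np.float64(1.2))
round (array([578.3, -15.7,  89.3]), np.float64(4.1))
square (array([ 591. , -296.7,   86.6]), np.float64(4.3))
cup rim (array([638.4, 130.5,  89.7]), np.float64(4.0))
lid hinge L (array([428.7, 160.3,  22.1]), np.float64(41.1))
tall foot [[0.605 0.306 0.   ]] mid [[0.566 0.416 0.   ]] short [[0.459 0.328 0.   ]]
dispenser [[0.334, -0.314, 0.048]]
keyfoot [[0.788, 0.108, 0.01]]
repel [[0.756, -0.106, 0.1]]
sqcorners [[0.657, -0.243, 0.096], [0.662, -0.343, 0.096], [0.522, -0.35, 0.096], [0.516, -0.25, 0.096]]
round edges [[0.577, 0.052, 0.096], [0.575, -0.086, 0.096], [0.646, -0.019, 0.096], [0.507, -0.015, 0.096]]
```

Run:
```python
import cv2
a=cv2.imread('pics/top0.png')[200:275,215:270]; a=cv2.resize(a,None,fx=8,fy=8,interpolation=1)
b=cv2.imread('pics/scene0.png')[165:230,255:325]; b=cv2.resize(b,None,fx=8,fy=8,interpolation=1)
cv2.imwrite('pics/boxt.png',a);cv2.imwrite('pics/boxs.png',b)
```

```text
(no output)
```

View pics/boxt.png

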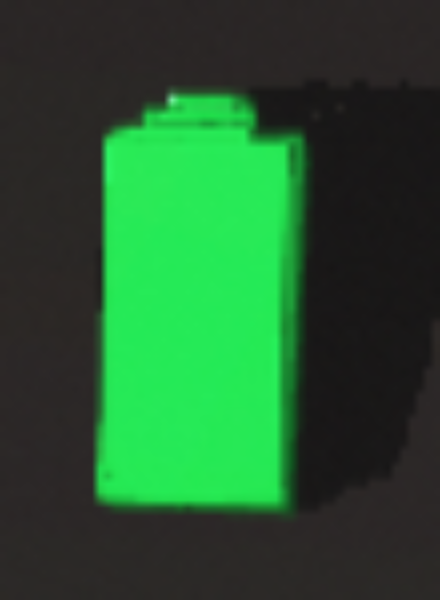

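View pics/boxs.png

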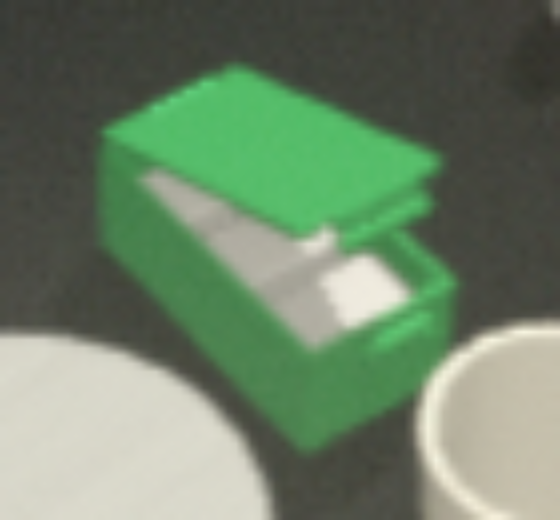

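Run:
```python
from h import *
from scipy.optimize import least_squares
p=viewer.grab_frame("top"); q=viewer.grab_frame("scene")
def lidp(y,a): # pivot (-55,46.5)?, top face 
    return (-55+110*np.cos(a)-0*np.sin(a), y, 49+110*np.sin(a))
s=lambda u,v:(255+u/8-.4,165+v/8-.4); t=lambda u,v:(215+u/8-.4,200+v/8-.4)
obs=[(q,(55,-28,0),s(310,448)),(q,(-55,-28,0),s(100,240)),(q,(-55,-28,49),s(105,132)),(q,(-55,28,49),s(235,66)),(q,(55,28,44),s(455,285)),(q,(55,-28,44),s(315,350)),
(q,28,s(440,160)),(q,-28,s(300,237)),(p,(-55,28,49),t(97,498)),(p,(-55,-28,49),t(282,502)),(p,28,t(105,135)),(p,-28,t(283,145)),(p,(55,-28,44),t(303,135))]
def W(X,m):
    c,sn=np.cos(X[2]),np.sin(X[2]); m=np.array(m)/1000
    return [X[0]+c*m[0]-sn*m[1],X[1]+sn*m[0]+c*m[1],m[2]]
def f(X): return np.concatenate([proj(c,W(X,m if isinstance(m,tuple) else lidp(m,X[3])))[0]-o for c,m,o in obs])
r=least_squares(f,[.49,.15,0,.4]); print(r.x, np.degrees(r.x[2:])); print(r.fun.reshape(-1,2).round(1).tolist())
```

```text
[ 0.49399844  0.14858255 -0.04725189  0.3821913 ] [-2.70733392 21.89794833]
[[-1.0, 0.5], [-0.3, 0.2], [-1.1, 0.4], [0.4, -0.3], [-0.4, -0.8], [-1.0, 1.0], [0.6, -0.3], [-0.5, 0.0], [-0.8, -0.1], [-0.1, 0.1], [-1.6, -0.5], [0.5, -1.1], [-1.0, -0.0]]
```

```bash
cat >> h.py <<'E'
from scipy.spatial.transform import Rotation as Ro
def go(*targets):
    """targets: (x,y,z of grasp pt mm, tool x heading deg or None)"""
    s=readout.state(); R=Ro.from_rotvec(s["orientation"]).as_matrix(); g=s["tool_pos"]*1000+R[:,2]*env.grip_depth*1000
    print("t",round(s["time"],2),"grasp",g.round(1),"head",round(np.degrees(np.arctan2(R[1,0],R[0,0])),1),"F",s["wrist_force"].round(2),"w",round(s["grip_width"]*1000,1))
    for x,y,z,a in targets:
        a=np.radians(a); c,n=np.cos(a),np.sin(a)
        R1=np.array([[c,n,0],[n,-c,0],[0,0,-1.]])
        T=np.array([x,y,z])-R1[:,2]*env.grip_depth*1000
        d=R.T@(T-s["tool_pos"]*1000); w=np.degrees(Ro.from_matrix(R.T@R1).as_rotvec())
        print("  ->",d.round(1).tolist(),w.round(1).tolist(),"rows>=",round(max(np.linalg.norm(d)/41.7,np.linalg.norm(w)/7.16),1))
E
python3 - <<'E'
from h import *
go((470,-300,250,-92.7),(537,147,150,-92.7))
E
```

```text
t 1.55 grasp [ 181.3 -624.2  241.3] head -73.8 F [ 0.59 -0.21 -0.57] w 87.0
  -> [-230.8, -367.6, -8.8] [0.0, -0.0, 18.9] rows>= 10.4
  -> [-641.3, -556.7, 91.2] [0.0, -0.0, 18.9] rows>= 20.5
```

```bash
python3 -m inch '[[0,-77,-122,-9,0,0,6],[0,-154,-245,-9,0,0,12],[0,-231,-368,-9,0,0,19],[0,-231,-368,-9,0,0,19],[0,-231,-368,-9,0,0,19],[0,-231,-368,-9,0,0,19],[0,-231,-368,-9,0,0,19],[0,-231,-368,-9,0,0,19],[0,-231,-368,-9,0,0,19],[0,-231,-368,-9,0,0,19],[0,-231,-368,-9,0,0,19]]' 20; python3 -c "
from h import *
go((537,147,150,-92.7))"
```

```text
time: 2.47
tool_pos: [0.474, -0.2938, 0.4144]
orientation: [-2.173, 2.264, -0.001]
wrist_force: [0.3, 1.0, 0.1]
grip_width: 0.0217
t 2.47 grasp [ 474.4 -293.5  250.9] head -92.4 F [0.26 1.02 0.07] w 21.7
  -> [-442.8, -44.6, 101.9] [-0.2, 0.1, 0.3] rows>= 10.9
```

```bash
python3 -m inch '[[0,-443,-45,0,0,0,0],[0,-443,-45,0,0,0,0],[0,-443,-45,0,0,0,0],[0,-443,-45,0,0,0,0],[0,-443,-45,0,0,0,0],[0,-443,-45,0,0,0,0],[0,-443,-45,0,0,0,0],[0,-443,-45,0,0,0,0],[0,-443,-45,0,0,0,0],[0,-443,-45,0,0,0,0],[0,-443,-45,0,0,0,0],[0,-443,-45,0,0,0,0],[0,-443,-45,40,0,0,0],[0,-443,-45,80,0,0,0],[0,-443,-45,102,0,0,0],[0,-443,-45,102,0,0,0],[0,-443,-45,102,0,0,0]]'; python3 -c "
from h import *
go((537,147,80,-92.7))
for n in ('wrist','scene'):
    p=viewer.grab_frame(n); cv2.imwrite('pics/%s1.png'%n,p['frame'])"
```

```text
time: 3.88
tool_pos: [0.5366, 0.14, 0.3112]
orientation: [2.165, -2.274, -0.002]
wrist_force: [0.7, -0.0, 0.2]
grip_width: 0.0003
t 3.88 grasp [536.3 139.9 147.7] head -92.8 F [ 0.72 -0.05  0.21] w 0.3
  -> [-7.1, -0.2, 67.7] [0.1, -0.0, -0.1] rows>= 1.6
```

View pics/wrist1.png

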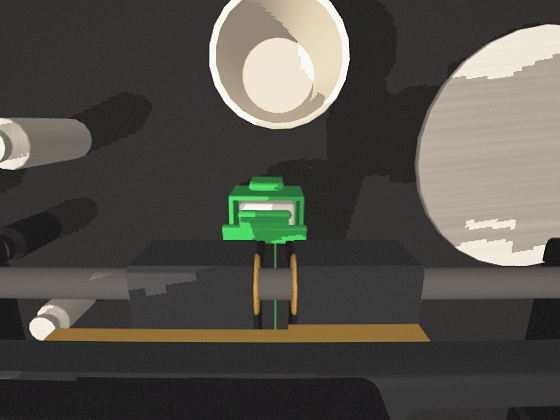

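View pics/scene1.png

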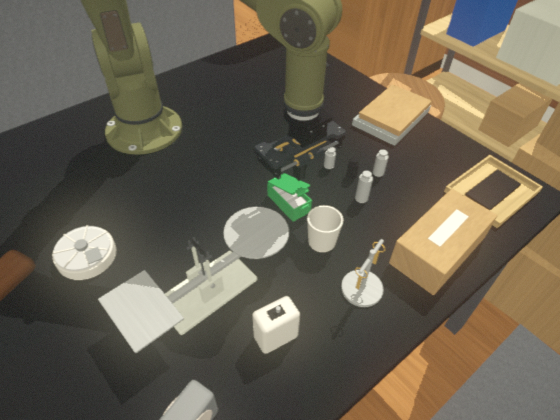

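The wrist view shows the closed fingers right over the lid's free edge, at about (265,235).

```bash
python3 -m inch '[[0,-7,0,30,0,0,0],[0,-7,0,55,0,0,0],[0,-7,0,64,0,0,0],[0,-7,0,67,0,0,0],[0,-7,0,70,0,0,0],[0,-7,0,72,0,0,0],[0,-7,0,74,0,0,0],[0,-7,0,76,0,0,0]]'; python3 -c "
from h import *
go((537,147,68,-92.7))"
```

```text
time: 4.65
tool_pos: [0.5383, 0.1478, 0.238]
orientation: [-2.164, 2.274, -0.004]
wrist_force: [-2.0, -2.0, 10.5]
grip_width: 0.0002
t 4.65 grasp [538.9 147.8  74.5] head -92.8 F [-2.   -1.96 10.55] w 0.2
  -> [0.8, 1.3, 6.5] [-0.2, 0.0, -0.1] rows>= 0.2
```

```bash
python3 -m inch '[[0,0,0,2,0,0,0],[0,0,0,4,0,0,0],[0,0,0,6,0,0,0],[0,0,0,6,0,0,0]]'; python3 -c "
from h import *
go((537,147,68,-92.7))
p=viewer.grab_frame('scene');cv2.imwrite('pics/s2.png',cv2.resize(p['frame'][130:250,230:350],None,fx=5,fy=5))"
```

```text
time: 4.98
tool_pos: [0.5381, 0.1477, 0.2311]
orientation: [-2.165, 2.274, -0.003]
wrist_force: [0.5, -0.7, 6.8]
grip_width: 0.0005
t 4.98 grasp [538.5 147.8  67.6] head -92.8 F [ 0.48 -0.75  6.83] w 0.5
  -> [0.8, 1.0, -0.4] [-0.2, 0.0, -0.1] rows>= 0.0
```

View pics/s2.png

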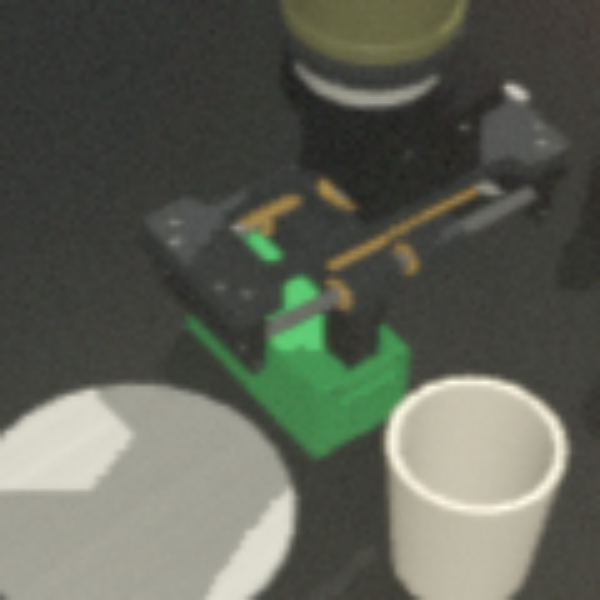

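```bash
python3 -m inch '[[0,0,0,1.5,0,0,0],[0,0,0,1.5,0,0,0],[0,0,0,-35,0,0,0],[0,0,0,-70,0,0,0],[0,0,0,-70,0,0,0]]'; python3 -c "
from h import *
go((494,148.5,130,-92.7))
p=viewer.grab_frame('scene');cv2.imwrite('pics/s3.png',cv2.resize(p['frame'][130:250,230:350],None,fx=5,fy=5))
p=viewer.grab_frame('wrist');cv2.imwrite('pics/w3.png',p['frame'])"
```

```text
time: 5.45
tool_pos: [0.5393, 0.149, 0.3063]
orientation: [-2.161, 2.268, -0.009]
wrist_force: [2.6, 0.2, -0.0]
grip_width: 0.0002
t 5.45 grasp [541.  149.4 142.8] head -92.8 F [ 2.57  0.25 -0.02] w 0.2
  -> [2.8, 45.3, 12.4] [-0.6, 0.1, -0.1] rows>= 1.1
```

View pics/s3.png

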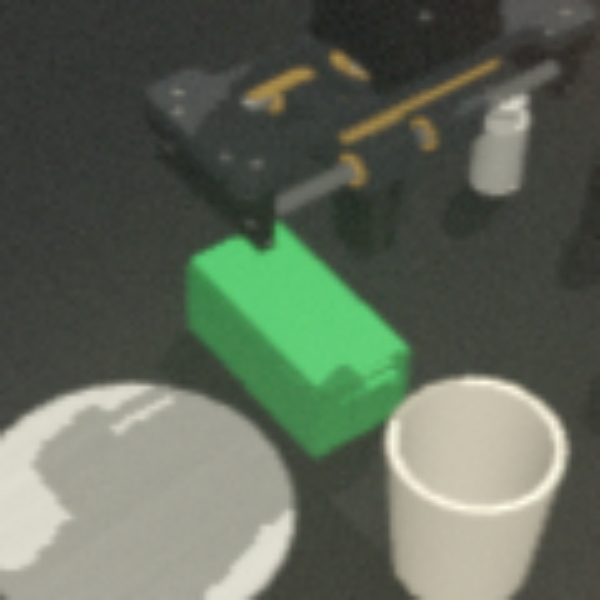

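View pics/w3.png

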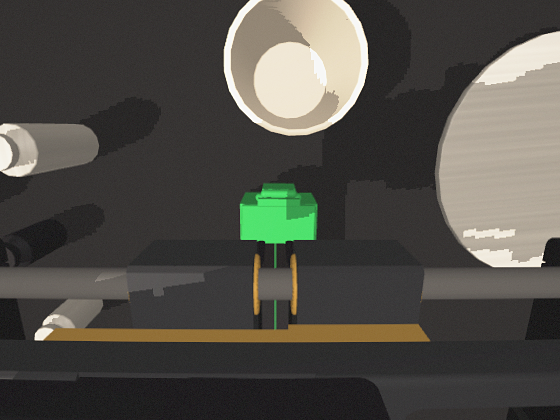

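The lid is shut and flush and the box hasn't moved. Next I open the fingers and grasp it.

```bash
python3 -m inch '[[87,2,45,0,0,0,0],[87,2,45,0,0,0,0],[87,2,45,0,0,0,0],[87,2,45,0,0,0,0],[87,2,45,0,0,0,0],[87,2,45,0,0,0,0],[87,2,45,0,0,0,0]]'; python3 -c "
from h import *
go((494,148.5,32,-92.7))
p=viewer.grab_frame('top');cv2.imwrite('pics/t4.png',cv2.resize(p['frame'][170:290,180:300],None,fx=5,fy=5))"
```

```text
time: 6.13
tool_pos: [0.4928, 0.1477, 0.2999]
orientation: [-2.166, 2.275, 0.0]
wrist_force: [-0.5, 0.0, -0.7]
grip_width: 0.039
t 6.13 grasp [492.9 147.8 136.4] head -92.8 F [-0.52  0.02 -0.74] w 39.0
  -> [-0.8, -1.1, 104.4] [-0.0, 0.0, -0.1] rows>= 2.5
```

View pics/t4.png

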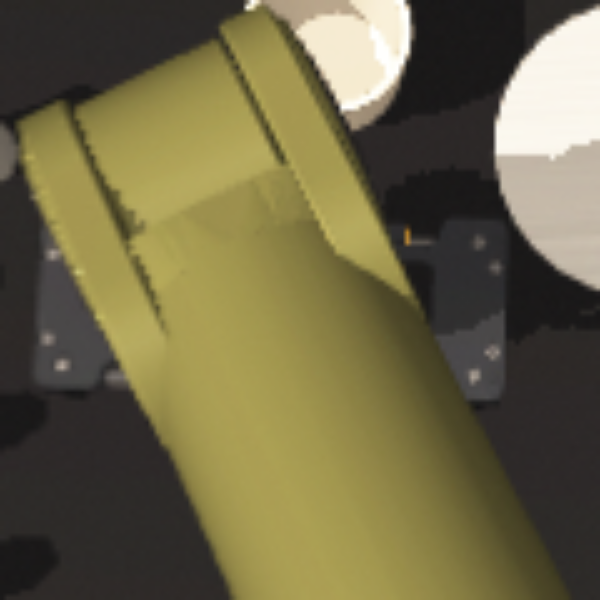

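```bash
python3 -m inch '[[87,-1,-1,20,0,0,0],[87,-1,-1,40,0,0,0],[87,-1,-1,40,0,0,0],[87,-1,-1,40,0,0,0],[87,-1,-1,40,0,0,0],[87,-1,-1,40,0,0,0],[87,-1,-1,70,0,0,0],[87,-1,-1,95,0,0,0],[87,-1,-1,102,0,0,0],[87,-1,-1,102,0,0,0],[87,-1,-1,102,0,0,0]]'; python3 -m inch '[[40,0,0,0,0,0,0],[40,0,0,0,0,0,0],[40,0,0,0,0,0,0],[40,0,0,0,0,0,0],[40,0,0,0,0,0,0],[40,0,0,0,0,0,0]]' 20;  python3 -c "
from h import *
go((494,148.5,180,-92.7))"
```

```text
time: 7.1
tool_pos: [0.4936, 0.149, 0.1987]
orientation: [-2.166, 2.274, -0.001]
wrist_force: [0.4, -0.2, 0.2]
grip_width: 0.0873
time: 7.6
tool_pos: [0.4933, 0.1488, 0.198]
orientation: [-2.166, 2.275, -0.0]
wrist_force: [-0.4, -0.5, 0.9]
grip_width: 0.056
t 7.6 grasp [493.4 148.8  34.5] head -92.8 F [-0.38 -0.54  0.85] w 56.0
  -> [0.2, -0.8, -145.5] [-0.0, 0.0, -0.1] rows>= 3.5
```

```bash
python3 -m inch '[[40,0,0,-35,0,0,0],[40,0,0,-70,0,0,0],[40,0,0,-105,0,0,0],[40,0,0,-140,0,0,0],[40,0,0,-175,0,0,0],[40,0,0,-205,0,0,0],[40,0,0,-205,0,0,0],[40,0,0,-205,0,0,0],[40,0,0,-205,0,0,0],[40,0,0,-205,0,0,0]]' 30;  python3 -c "
from h import *
go((591,-297,235,-87.1),(591,-297,140,-87.1))
p=viewer.grab_frame('wrist');cv2.imwrite('pics/w5.png',p['frame'])"
```

```text
time: 8.43
tool_pos: [0.4925, 0.1483, 0.4006]
orientation: [2.164, -2.273, -0.003]
wrist_force: [0.6, -0.8, -3.4]
grip_width: 0.0561
t 8.43 grasp [491.9 148.2 237.1] head -92.8 F [ 0.56 -0.8  -3.39] w 56.1
  -> [440.0, -120.1, 2.1] [0.2, -0.0, -5.7] rows>= 10.9
  -> [439.9, -120.5, 97.1] [0.2, -0.0, -5.7] rows>= 11.2
```

View pics/w5.png

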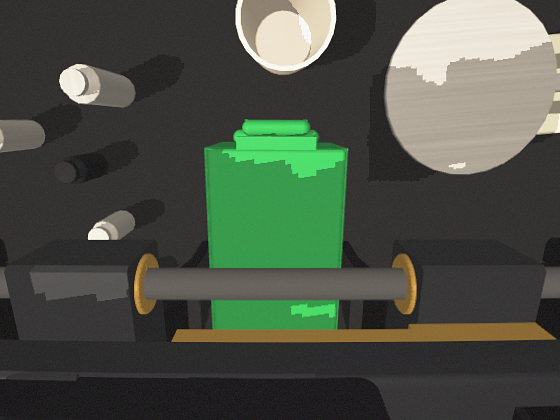

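The box is gripped level with the lid shut. Next I carry it over to the square pan.

```bash
python3 -m inch '[[40,110,-30,0,0,0,-1.5],[40,220,-60,0,0,0,-3],[40,330,-90,0,0,0,-4.5],[40,440,-120,0,0,0,-5.7],[40,440,-120,0,0,0,-5.7],[40,440,-120,0,0,0,-5.7],[40,440,-120,0,0,0,-5.7],[40,440,-120,0,0,0,-5.7],[40,440,-120,0,0,0,-5.7],[40,440,-120,0,0,0,-5.7],[40,440,-120,0,0,0,-5.7],[40,440,-120,0,0,0,-5.7],[40,440,-120,0,0,0,-5.7],[40,440,-120,0,0,0,-5.7],[40,440,-120,0,0,0,-5.7],[40,440,-120,0,0,0,-5.7]]';  python3 -c "
from h import *
go((591,-297,140,-87.1))
p=viewer.grab_frame('wrist');cv2.imwrite('pics/w6.png',p['frame'])
F=[]
for i in range(6):
  viewer.grab_frame('top'); F.append(readout.state()['wrist_force'])
print(np.mean(F,0),np.std(F,0))
"
```

```text
time: 9.82
tool_pos: [0.5919, -0.2946, 0.4025]
orientation: [-2.28, 2.161, 0.001]
wrist_force: [-0.6, 1.2, -3.3]
grip_width: 0.0558
t 9.82 grasp [ 591.8 -294.5  239. ] head -86.9 F [-0.58  1.2  -3.33] w 55.8
  -> [2.4, 1.0, 99.0] [0.0, 0.0, 0.2] rows>= 2.4
[ 0.6129117  -0.10676473 -2.61208032] [0.59388569 0.57428047 0.35693336]
```

View pics/w6.png

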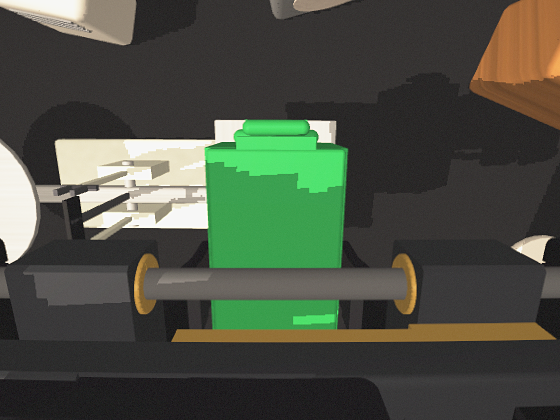

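```bash
python3 -m inch '[[40,2,1,35,0,0,0],[40,2,1,70,0,0,0],[40,2,1,95,0,0,0],[40,2,1,105,0,0,0],[40,2,1,110,0,0,0],[40,2,1,115,0,0,0],[40,2,1,120,0,0,0],[40,2,1,125,0,0,0],[40,2,1,128,0,0,0],[40,2,1,130,0,0,0],[40,2,1,132,0,0,0],[40,2,1,132,0,0,0],[40,2,1,132,0,0,0]]';  python3 -c "
from h import *
go((591,-297,100,-87.1))
p=viewer.grab_frame('scene');cv2.imwrite('pics/s7.png',cv2.resize(p['frame'][170:370,60:300],None,fx=3,fy=3))
F=[]
for i in range(5):
  viewer.grab_frame('top'); F.append(readout.state()['wrist_force'])
print(np.mean(F,0))
"
```

```text
time: 11.25
tool_pos: [0.5909, -0.2986, 0.2711]
orientation: [-2.277, 2.164, -0.001]
wrist_force: [1.0, 0.2, -0.5]
grip_width: 0.0559
t 11.25 grasp [ 591.1 -298.7  107.6] head -87.1 F [ 1.04  0.17 -0.53] w 55.9
  -> [-1.6, -0.1, 7.6] [-0.0, -0.0, 0.0] rows>= 0.2
[ 0.73891675  0.52085738 -0.47891043]
```

View pics/s7.png

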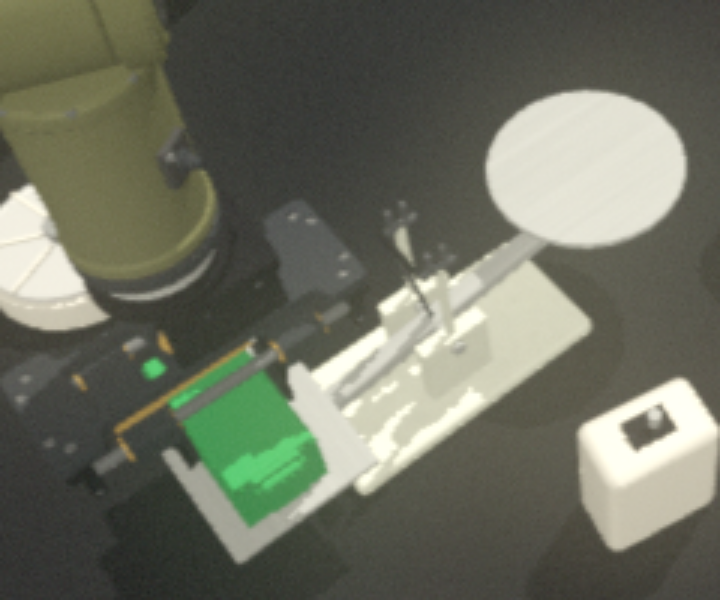

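```bash
python3 -m inch '[[40,-1,0,3,0,0,0],[40,-1,0,5,0,0,0],[40,-1,0,5,0,0,0],[40,-1,0,5,0,0,0],[70,-1,0,5,0,0,0],[70,-1,0,5,0,0,0],[70,-1,0,5,0,0,0],[87,-1,0,5,0,0,0],[87,-1,0,5,0,0,0],[87,-1,0,-20,0,0,0],[87,-1,0,-60,0,0,0],[87,-1,0,-100,0,0,0],[87,-1,0,-135,0,0,0],[87,-1,0,-135,0,0,0]]' 20;  python3 -c "
from h import *
go((600,304,215,0))
p=viewer.grab_frame('scene');cv2.imwrite('pics/s8.png',cv2.resize(p['frame'][170:370,60:300],None,fx=3,fy=3))
"
```

```text
time: 12.72
tool_pos: [0.5922, -0.2978, 0.4152]
orientation: [-2.274, 2.162, -0.021]
wrist_force: [0.3, 0.1, 1.6]
grip_width: 0.0866
t 12.72 grasp [ 594.3 -298.8  251.7] head -87.1 F [0.31 0.13 1.6 ] w 86.6
  -> [-600.8, -37.7, 32.9] [-0.3, -0.9, -87.1] rows>= 14.5
```

View pics/s8.png

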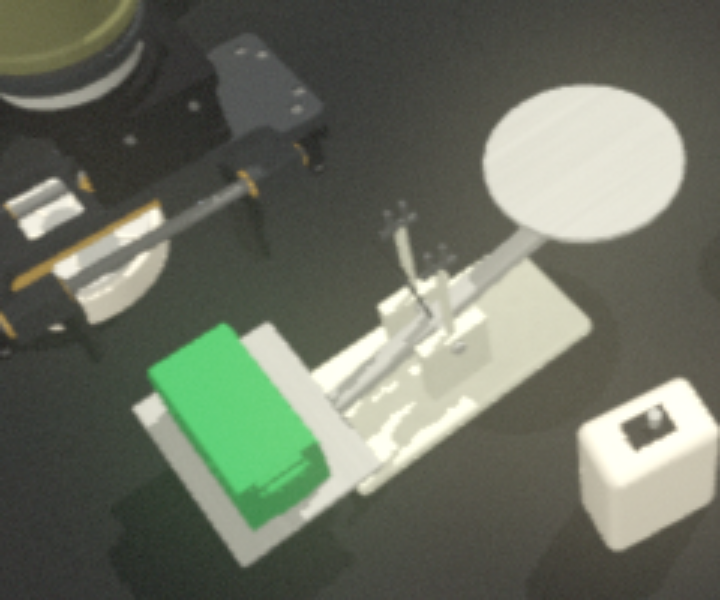

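Run:
```python
from h import *
p=viewer.grab_frame('scene'); q=viewer.grab_frame('top')
f=p["frame"]; cv2.imwrite('pics/s9.png',f)
c0=np.array([577,-17]);y=np.array([-.05,1.])
for m in (0,200,235,250,265,280,300,320,335,350,365):
    from scipy.optimize import brentq
    a=brentq(lambda a:a/np.cos(a)-.785*m/1000,0,.4)
    th=np.linspace(0,2*np.pi,73)
    C=c0-y*140*(1-np.cos(a)); z=96+140*np.sin(a)
    P=np.c_[C[0]+70*np.cos(th),C[1]+70*np.sin(th),0*th+z]/1000
    u=proj(p,P); v=proj(q,P)
    print(m,round(a,3),round(z,1),"scene x",u[:,0].min().round(1),u[:,0].max().round(1),"y",u[:,1].min().round(1),u[:,1].max().round(1),"top",v.min(0).round(1),v.max(0).round(1))
print("det",[(np.round(d["box"],1).tolist(),round(d["p"],2)) for d in models.look_for(p,"round_pan_top")][:2],[(np.round(d["box"],1).tolist(),round(d["p"],2)) for d in models.look_for(q,"round_pan_top")][:2])
a=cv2.resize(f[185:265,210:300],None,fx=8,fy=8,interpolation=1)
cv2.imwrite('pics/s9z.png',a)
o=cv2.imread('pics/scene0.png')
for im in (o,f):
    hsv=cv2.cvtColor(im,cv2.COLOR_BGR2HSV); m=((hsv[...,2]>140)&(hsv[...,1]<60)).astype(np.uint8)
    m2=np.zeros_like(m); m2[190:270,215:300]=m[190:270,215:300]
    n,l,s,_=cv2.connectedComponentsWithStats(m2); k=1+np.argmax(s[1:,4]); print(s[k])
```

```text
0 0.0 96.0 scene x 221.9 287.2 y 206.3 257.4 top [278.6 169.5] [339.3 229.2]
200 0.155 117.6 scene x 220.4 286.9 y 200.2 251.6 top [279.4 167.1] [341.1 227.8]
235 0.181 121.3 scene x 220.0 286.7 y 199.2 250.7 top [279.7 166.7] [341.6 227.6]
250 0.193 122.8 scene x 219.8 286.6 y 198.8 250.3 top [279.8 166.5] [341.8 227.5]
265 0.204 124.3 scene x 219.6 286.5 y 198.4 249.9 top [279.9 166.4] [342.  227.3]
280 0.215 125.8 scene x 219.4 286.4 y 198.0 249.5 top [280.1 166.2] [342.3 227.2]
300 0.229 127.8 scene x 219.2 286.3 y 197.5 249.1 top [280.3 165.9] [342.6 227.1]
320 0.244 129.8 scene x 218.9 286.1 y 197.0 248.6 top [280.5 165.7] [342.9 227. ]
335 0.255 131.2 scene x 218.7 286.0 y 196.6 248.3 top [280.7 165.5] [343.1 226.9]
350 0.265 132.7 scene x 218.5 285.9 y 196.2 247.9 top [280.9 165.4] [343.4 226.8]
365 0.276 134.1 scene x 218.3 285.8 y 195.9 247.6 top [281.1 165.2] [343.6 226.7]
det [([221.6, 194.0, 66.3, 58.4], 0.82), ([111.8, 282.1, 50.0, 54.5], 0.27)] [([278.8, 166.5, 64.4, 61.1], 0.89)]
[ 215  207   74   63 3123]
[ 215  198   74   72 3313]
```

View pics/s9z.png

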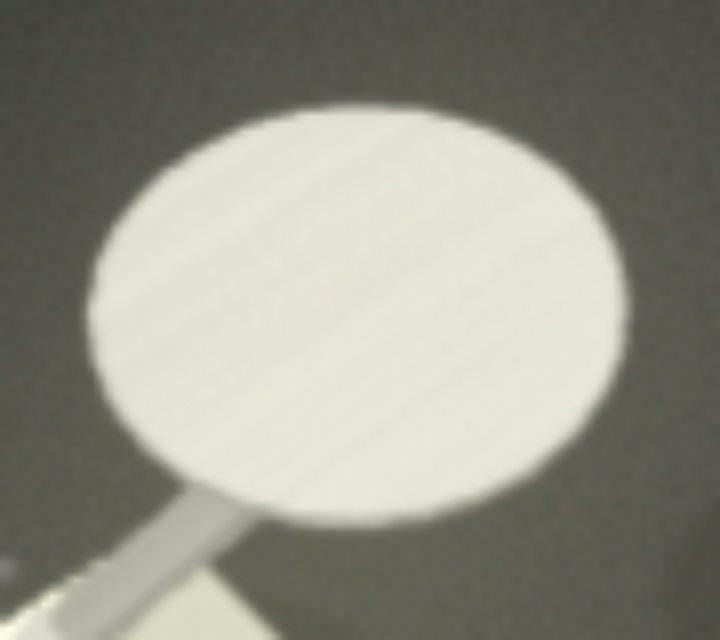

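Run:
```python
import cv2,numpy as np
a=cv2.cvtColor(cv2.imread('pics/scene0.png'),6).astype(float);b=cv2.cvtColor(cv2.imread('pics/s9.png'),6).astype(float)
def edge(im,c,r0,r1):
    s=im[r0:r1,c]; t=(s.max()+s.min())/2; i=np.argmax(s>t); return r0+i-(s[i]-t)/(s[i]-s[i-1])
for im in(a,b):
    e=[edge(im,c,188,216) for c in range(240,270)]
    k=np.polyfit(range(240,270),e,2); print(min(np.polyval(k,np.arange(240,270))))
    e=[240+0]; 
    col=[]
    for c in range(258,268):
        s=im[235:266,c][::-1];t=(s.max()+s.min())/2;i=np.argmax(s>t);col.append(265-i+(s[i]-t)/(s[i]-s[i-1]))
    print(np.round(col,1))
```

```text
206.18735985841784
[257.9 257.7 257.5 257.3 257.2 257.2 257.1 256.8 256.4 256.1]
197.8015806073338
[249.8 249.5 249.4 249.3 249.2 249.1 248.7 248.3 248.1 247.6]
```

Reading the round pan's rise gives a box of about 290 g, so 100 + 200 g. I'll place the short weight first and then re-check.

```bash
python3 -m inch '[[65,-150,30,15,0,0,2],[65,-310,60,30,0,0,2],[65,-460,90,30,0,0,2],[65,-615,160,30,0,0,2],[65,-615,160,30,0,0,2],[65,-615,160,30,0,0,2],[65,-615,160,30,0,0,2],[65,-615,160,30,0,0,2],[65,-615,160,30,0,0,2],[65,-615,160,30,0,0,2],[65,-615,160,30,0,0,2],[65,-615,160,30,0,0,2],[65,-615,160,30,0,0,2],[65,-615,160,30,0,0,2],[65,-615,160,30,0,0,2],[65,-615,160,30,0,0,2],[65,-615,160,30,0,0,2],[65,-615,160,30,0,0,2],[65,-615,160,30,0,0,2]]';  python3 -c "
from h import *
go((460,325.5,150,-90))
p=viewer.grab_frame('wrist');cv2.imwrite('pics/w10.png',p['frame'])
print('foot/top of short at est',proj(p,[[.46,.3255,0],[.46,.3255,.06]]).round(0).tolist(), [(np.round(d['box']).tolist(),round(d['p'],2)) for d in models.look_for(p,'short_center')])
"
```

```text
time: 14.55
tool_pos: [0.4004, 0.3068, 0.3747]
orientation: [2.235, -2.205, 0.0]
wrist_force: [0.8, -0.8, 0.4]
grip_width: 0.0652
t 14.55 grasp [400.1 306.5 211.2] head -89.2 F [ 0.81 -0.77  0.4 ] w 65.2
  -> [-18.0, -60.0, 61.1] [0.1, -0.1, 0.8] rows>= 2.1
foot/top of short at est [[257.0, 131.0], [254.0, 133.0]] [([210.0, 35.0, 36.0, 43.0], 0.83), ([247.0, 190.0, 27.0, 37.0], 0.7), ([234.0, 121.0, 35.0, 31.0], 0.59)]
```

View pics/w10.png

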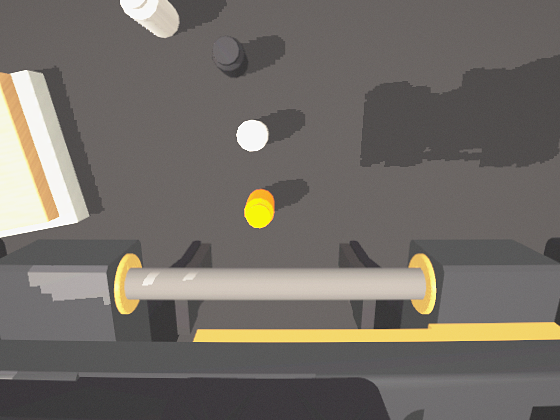

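The white short weight's knob is at (252,135), which matches the estimate within 2 px. The orange and black look-alikes sit to either side of it.

```bash
python3 -m inch '[[65,-18,-40,0,0,0,0],[65,-19,-60,20,0,0,0],[65,-19,-60,60,0,0,0],[65,-19,-60,100,0,0,0],[65,-19,-60,140,0,0,0],[65,-19,-60,175,0,0,0],[65,-19,-60,183,0,0,0],[65,-19,-60,183,0,0,0],[65,-19,-60,183,0,0,0]]'; python3 -c "
from h import *
go((460,325.5,28,-90))"
```

```text
time: 15.4
tool_pos: [0.4603, 0.3282, 0.1939]
orientation: [-2.237, 2.205, -0.0]
wrist_force: [0.3, -0.1, 1.6]
grip_width: 0.065
t 15.4 grasp [460.4 328.3  30.4] head -89.2 F [ 0.3  -0.06  1.59] w 65.0
  -> [2.7, 0.3, 2.4] [-0.1, 0.0, 0.8] rows>= 0.1
```

```bash
python3 -m inch '[[65,2,0,2,0,0,0],[20,2,0,2,0,0,0],[20,2,0,2,0,0,0],[20,2,0,2,0,0,0],[20,2,0,2,0,0,0],[20,2,0,2,0,0,0],[20,2,0,2,0,0,0],[20,2,0,2,0,0,0],[20,2,0,2,0,0,0],[20,2,0,-38,0,0,0],[20,2,0,-78,0,0,0],[20,2,0,-118,0,0,0],[20,2,0,-158,0,0,0],[20,2,0,-165,0,0,0],[20,2,0,-165,0,0,0]]' 20; python3 -c "
from h import *
go((547,-17,195,-90),(547,-17,155,-90))
p=viewer.grab_frame('wrist');cv2.imwrite('pics/w11.png',p['frame'])
"
```

```text
time: 16.65
tool_pos: [0.4599, 0.3274, 0.3609]
orientation: [-2.235, 2.2, -0.004]
wrist_force: [0.3, -0.5, -2.1]
grip_width: 0.0277
t 16.65 grasp [460.9 327.8 197.4] head -89.1 F [ 0.28 -0.53 -2.07] w 27.7
  -> [345.7, -81.6, 2.0] [-0.3, 0.1, 0.9] rows>= 8.5
  -> [345.8, -81.4, 42.0] [-0.3, 0.1, 0.9] rows>= 8.6
```

View pics/w11.png

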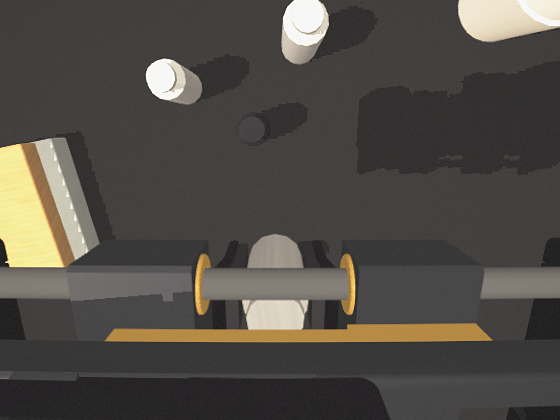

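```bash
python3 -m inch '[[20,115,-27,0,0,0,0],[20,230,-55,0,0,0,0],[20,346,-82,0,0,0,0],[20,346,-82,0,0,0,0],[20,346,-82,0,0,0,0],[20,346,-82,0,0,0,0],[20,346,-82,0,0,0,0],[20,346,-82,0,0,0,0],[20,346,-82,0,0,0,0],[20,346,-82,0,0,0,0],[20,346,-82,0,0,0,0],[20,346,-82,0,0,0,0],[20,346,-82,15,0,0,0],[20,346,-82,28,0,0,0],[20,346,-82,28,0,0,0],[20,346,-82,28,0,0,0]]'; python3 -c "
from h import *
go((547,-17,155,-90),(547,-17,144,-90))
p=viewer.grab_frame('scene');cv2.imwrite('pics/s12.png',cv2.resize(p['frame'][130:370,90:330],None,fx=2.5,fy=2.5))
"
```

```text
time: 18.03
tool_pos: [0.5461, -0.0171, 0.3284]
orientation: [2.24, -2.2, -0.004]
wrist_force: [0.8, 0.4, -0.7]
grip_width: 0.0276
t 18.03 grasp [545.6 -17.  164.9] head -89.0 F [ 0.8   0.44 -0.7 ] w 27.6
  -> [-0.1, -0.9, 9.9] [0.2, 0.0, 1.0] rows>= 0.2
  -> [-0.1, -1.0, 20.9] [0.2, 0.0, 1.0] rows>= 0.5
```

View pics/s12.png

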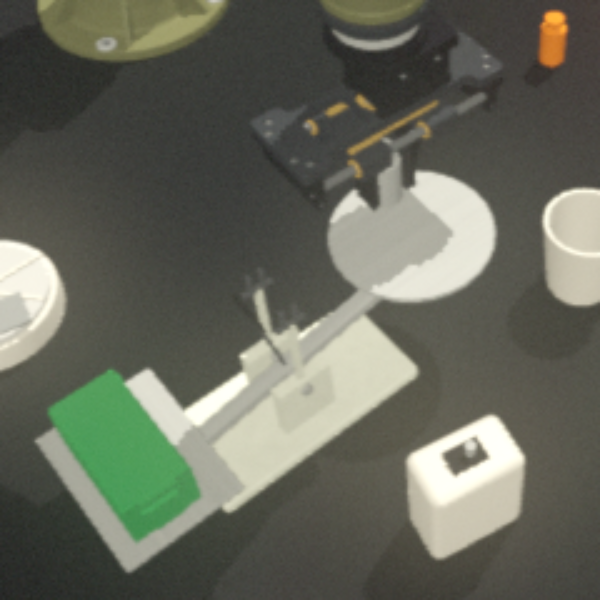

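```bash
python3 -m inch '[[20,0,0,8,0,0,0],[20,0,0,12,0,0,0],[20,0,0,16,0,0,0],[20,0,0,19,0,0,0],[20,0,0,20,0,0,0],[20,0,0,20,0,0,0],[20,0,0,20,0,0,0],[20,0,0,20,0,0,0]]'; python3 -c "
from h import *
go((547,-17,144,-90))
p=viewer.grab_frame('scene');cv2.imwrite('pics/s13.png',cv2.resize(p['frame'][150:290,180:320],None,fx=4,fy=4))
F=[]
for i in range(5):
  viewer.grab_frame('top'); F.append(readout.state()['wrist_force'])
print(np.mean(F,0))
"
```

```text
time: 18.75
tool_pos: [0.5469, -0.0184, 0.3099]
orientation: [2.239, -2.204, 0.0]
wrist_force: [-0.8, -0.3, -0.6]
grip_width: 0.0281
t 18.75 grasp [546.9 -18.4 146.4] head -89.1 F [-0.8  -0.33 -0.59] w 28.1
  -> [-1.4, -0.2, 2.4] [-0.0, -0.0, 0.9] rows>= 0.1
[-0.53687961 -0.01735691 -0.71656264]
```

View pics/s13.png

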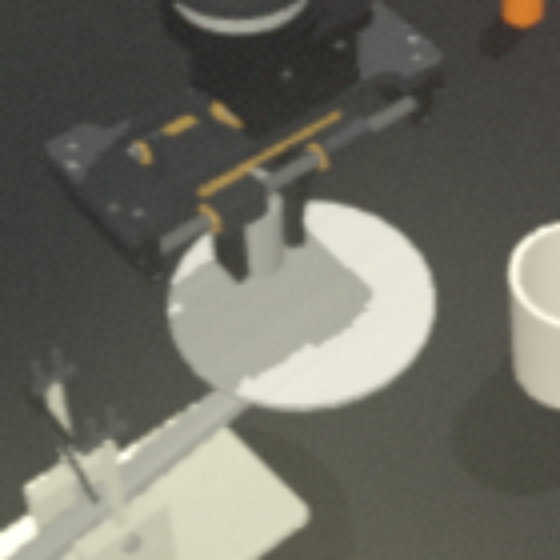

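```bash
python3 -m inch '[[20,0,0,2,0,0,0],[20,0,0,3,0,0,0],[20,0,0,3,0,0,0],[20,0,0,3,0,0,0],[36,0,0,3,0,0,0],[44,0,0,3,0,0,0],[50,0,0,3,0,0,0],[55,0,0,3,0,0,0],[60,0,0,3,0,0,0],[60,0,0,-30,0,0,0],[60,0,0,-65,0,0,0],[60,0,0,-90,0,0,0],[60,0,0,-90,0,0,0]]' 20; python3 -c "
from h import *
go((545,240,236,-90),(603,305,150,-90))"
python3 -m inch '[[65,0,0,0,0,0,0],[65,-130,0,0,0,0,0],[65,-255,0,0,0,0,0],[65,-255,0,0,0,0,0],[65,-255,0,0,0,0,0],[65,-255,0,0,0,0,0],[65,-255,0,0,0,0,0],[65,-255,0,0,0,0,0],[65,-255,0,0,0,0,0]]'
python3 - <<'E'
from h import *
from scipy.optimize import brentq
go((603,305,150,-90))
p=viewer.grab_frame('scene'); f=p["frame"]; cv2.imwrite('pics/s14f.png',f)
cv2.imwrite('pics/s14.png',cv2.resize(f[150:290,180:320],None,fx=4,fy=4))
w=viewer.grab_frame('wrist');cv2.imwrite('pics/w14.png',w['frame'])
print('tall est',proj(w,[[.603,.305,0],[.603,.305,.09]]).round(0).tolist(), [(np.round(d['box']).tolist(),round(d['p'],2)) for d in models.look_for(w,'tall_center')])
E
```

```text
time: 20.13
tool_pos: [0.5484, -0.0177, 0.4056]
orientation: [-2.235, 2.2, -0.012]
wrist_force: [1.3, 0.5, 0.8]
grip_width: 0.0596
t 20.13 grasp [550.  -17.9 242.1] head -89.1 F [1.26 0.51 0.82] w 59.6
  -> [-257.7, -0.6, 5.7] [-0.5, -0.1, 0.9] rows>= 6.2
  -> [-321.9, -58.8, 92.1] [-0.5, -0.1, 0.9] rows>= 8.2
time: 20.88
tool_pos: [0.5409, 0.2408, 0.3982]
orientation: [2.247, -2.194, -0.005]
wrist_force: [-0.1, -0.0, -0.8]
grip_width: 0.065
t 20.88 grasp [540.4 241.1 234.7] head -88.6 F [-0.08 -0.04 -0.77] w 65.0
  -> [-62.6, -63.9, 84.6] [0.2, 0.1, 1.4] rows>= 3.0
tall est [[215.0, 128.0], [196.0, 130.0]] [([178.0, 109.0, 46.0, 40.0], 0.83)]
```

View pics/s14.png

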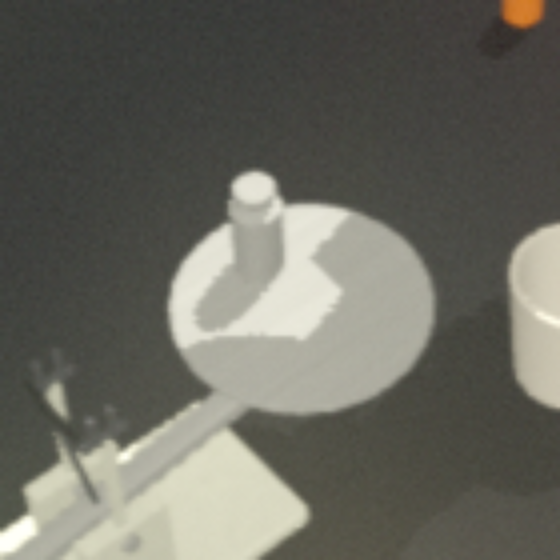

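View pics/w14.png

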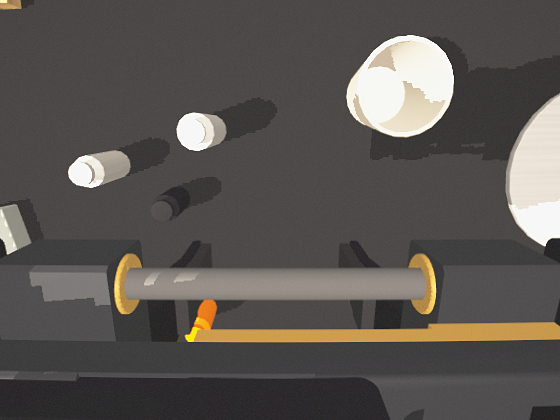

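```bash
python3 - <<'E'
import cv2,numpy as np
def prof(f):
    im=cv2.cvtColor(cv2.imread(f),6).astype(float); t=105.
    o=[]
    for c in range(258,284):
        s=im[190:225,c]; i=np.argmax(s>t); o.append(190+i-(s[i]-t)/(s[i]-s[i-1]))
    b=[]
    for c in range(258,284):
        s=im[225:266,c][::-1]; i=np.argmax(s>t); b.append(265-i+(s[i]-t)/(s[i]-s[i-1]))
    return np.array(o),np.array(b)
A=prof('pics/scene0.png')
for f in('s9','s14f'):
    B=prof(f'pics/{f}.png'); print(f,np.median(A[0]-B[0]),np.median(A[1]-B[1]))
    print((A[1]-B[1]).round(1))
E
grep -n x /dev/null
python3 - <<'E'
import sys; sys.path.insert(0,'.')
from h import *
from scipy.optimize import brentq
p=viewer.grab_frame('scene')
c0=np.array([577,-17]);y=np.array([-.05,1.])
def row(m):
    a=brentq(lambda a:a/np.cos(a)-.785*m/1000,-.4,.4)
    th=np.linspace(0,2*np.pi,721); C=c0-y*140*(1-np.cos(a)); z=96+140*np.sin(a)
    u=proj(p,np.c_[C[0]+70*np.cos(th),C[1]+70*np.sin(th),0*th+z]/1000)
    cs=np.arange(260,282,2.); o=[]
    up=u[u[:,1]<np.interp(1,[0,1],[0,u[:,1].mean()])]; dn=u[u[:,1]>u[:,1].mean()]
    f=lambda q:np.interp(cs,*q[np.argsort(q[:,0])].T)
    return np.median(f(up)),np.median(f(dn))
r0=row(0)
for m in (150,175,200,225,250,275,300,325): r=row(m); print(m,round(r0[0]-r[0],2),round(r0[1]-r[1],2))
E
```

```text
s9 -8.761846033691867 7.9930064037748565
[7.5 7.7 7.7 7.5 7.3 7.4 7.8 7.9 8.  7.7 7.9 7.8 8.1 8.1 8.3 8.  8.2 8.1
 7.9 8.1 8.3 8.4 8.2 8.3 8.4 8.8]
s14f -11.848659597283444 5.682316534040666
[5.4 5.5 5.7 5.5 5.2 5.2 5.4 5.7 5.7 5.4 5.7 5.7 5.5 5.7 5.6 5.6 5.5 5.9
 5.8 5.9 5.9 6.  5.9 5.7 5.8 6.2]
150 4.53 4.62
175 5.21 5.37
200 5.87 6.11
225 6.5 6.84
250 7.11 7.56
275 7.7 8.28
300 8.26 8.98
325 8.8 9.67
```

Estimates from the beam put the box at about 280 g, so 100 + 200 g is the better pair. I'll place the tall weight and then check it closely.

```bash
python3 -m inch '[[65,-40,-40,0,0,0,0],[65,-63,-64,20,0,0,0],[65,-63,-64,60,0,0,0],[65,-63,-64,100,0,0,0],[65,-63,-64,140,0,0,0],[65,-63,-64,175,0,0,0],[65,-63,-64,186,0,0,0],[65,-63,-64,186,0,0,0],[65,-63,-64,186,0,0,0]]'; python3 -c "
from h import *
go((603,305,48,-90))"
```

```text
time: 21.83
tool_pos: [0.6067, 0.2998, 0.2147]
orientation: [-2.236, 2.205, -0.001]
wrist_force: [-0.6, 0.9, 1.0]
grip_width: 0.0651
t 21.83 grasp [606.8 299.8  51.2] head -89.2 F [-0.64  0.92  0.98] w 65.1
  -> [-5.3, 3.6, 3.2] [-0.0, 0.0, 0.8] rows>= 0.2
```

```bash
python3 -m inch '[[65,-5,3,3,0,0,0],[65,-5,3,3,0,0,0],[20,-5,3,3,0,0,0],[20,-5,3,3,0,0,0],[20,-5,3,3,0,0,0],[20,-5,3,3,0,0,0],[20,-5,3,3,0,0,0],[20,-5,3,3,0,0,0],[20,-5,3,3,0,0,0],[20,-5,3,3,0,0,0],[20,-5,3,-37,0,0,0],[20,-5,3,-77,0,0,0],[20,-5,3,-117,0,0,0],[20,-5,3,-145,0,0,0],[20,-5,3,-145,0,0,0],[20,-5,3,-145,0,0,0]]' 25; python3 -c "
from h import *
go((609,-17,190,-90),(609,-17,170,-90))
p=viewer.grab_frame('wrist');cv2.imwrite('pics/w15.png',p['frame'])
p=viewer.grab_frame('scene');cv2.imwrite('pics/s15.png',p['frame'])
"
```

```text
time: 23.17
tool_pos: [0.6029, 0.3059, 0.3602]
orientation: [-2.237, 2.202, -0.002]
wrist_force: [-0.2, 0.6, -2.8]
grip_width: 0.0326
t 23.17 grasp [603.4 306.  196.8] head -89.1 F [-0.25  0.6  -2.8 ] w 32.6
  -> [322.9, -1.0, 6.6] [-0.2, 0.0, 0.9] rows>= 7.7
  -> [322.9, -1.0, 26.6] [-0.2, 0.0, 0.9] rows>= 7.8
```

View pics/w15.png

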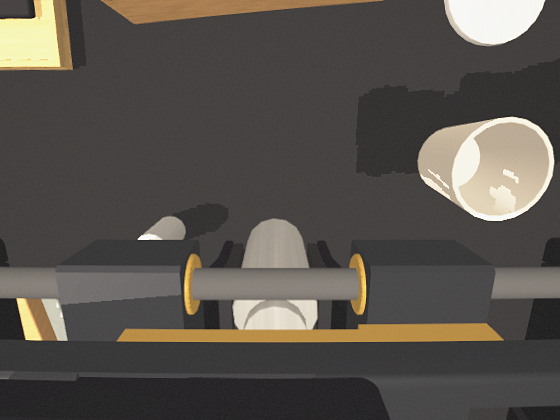

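View pics/s15.png

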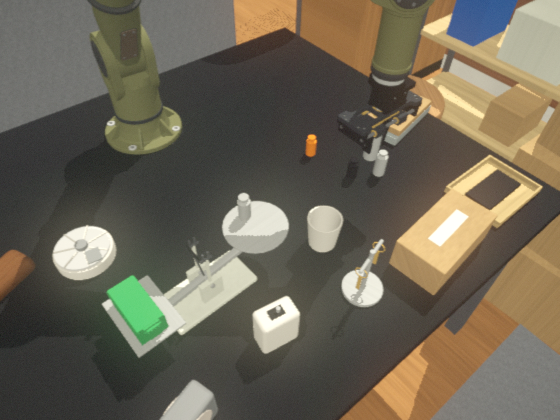

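```bash
python3 -m inch '[[20,108,0,0,0,0,0],[20,216,0,0,0,0,0],[20,323,-1,0,0,0,0],[20,323,-1,0,0,0,0],[20,323,-1,0,0,0,0],[20,323,-1,0,0,0,0],[20,323,-1,0,0,0,0],[20,323,-1,0,0,0,0],[20,323,-1,0,0,0,0],[20,323,-1,0,0,0,0],[20,323,-1,0,0,0,0],[20,323,-1,10,0,0,0],[20,323,-1,20,0,0,0],[20,323,-1,25,0,0,0],[20,323,-1,25,0,0,0]]'; python3 -c "
from h import *
go((609,-17,150,-90))"
```

```text
time: 24.52
tool_pos: [0.608, -0.0163, 0.3312]
orientation: [2.239, -2.2, -0.005]
wrist_force: [-0.8, 0.4, -1.4]
grip_width: 0.0329
t 24.52 grasp [607.3 -16.3 167.7] head -89.0 F [-0.76  0.38 -1.36] w 32.9
  -> [0.7, -1.1, 17.7] [0.2, 0.0, 1.0] rows>= 0.4
```

```bash
python3 -m inch '[[20,0,0,4,0,0,0],[20,0,0,8,0,0,0],[20,0,0,12,0,0,0],[20,0,0,15,0,0,0],[20,0,0,18,0,0,0],[20,0,0,20,0,0,0],[20,0,0,20,0,0,0],[20,0,0,20,0,0,0],[20,0,0,20,0,0,0],[20,0,0,20,0,0,0]]'; python3 -c "
from h import *
go((609,-17,144,-90))
p=viewer.grab_frame('scene');cv2.imwrite('pics/s16.png',cv2.resize(p['frame'][150:290,160:320],None,fx=4,fy=4))
F=[]
for i in range(5):
  viewer.grab_frame('top'); F.append(readout.state()['wrist_force'])
print(np.mean(F,0))
"
```

```text
time: 25.35
tool_pos: [0.6088, -0.0173, 0.3138]
orientation: [2.239, -2.204, 0.0]
wrist_force: [0.7, 0.1, -0.8]
grip_width: 0.0323
t 25.35 grasp [608.8 -17.4 150.3] head -89.1 F [ 0.71  0.1  -0.83] w 32.3
  -> [-0.3, -0.2, 6.3] [0.0, -0.0, 0.9] rows>= 0.2
[-0.81314704  0.33502977 -0.91586039]
```

View pics/s16.png

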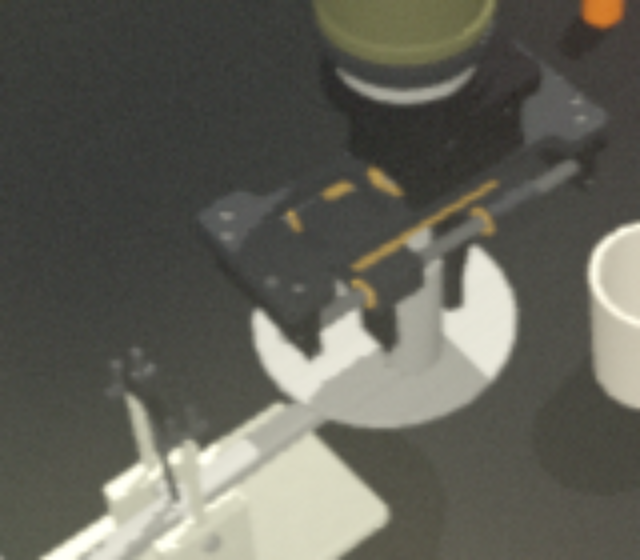

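```bash
python3 -m inch '[[20,0,0,2,0,0,0],[20,0,0,4,0,0,0],[20,0,0,5,0,0,0],[20,0,0,5,0,0,0],[20,0,0,5,0,0,0],[20,0,0,5,0,0,0],[40,0,0,5,0,0,0],[48,0,0,5,0,0,0],[54,0,0,5,0,0,0],[60,0,0,5,0,0,0],[60,0,0,5,0,0,0],[60,0,0,-25,0,0,0],[60,0,0,-60,0,0,0],[60,0,0,-95,0,0,0],[60,0,0,-105,0,0,0],[60,0,0,-105,0,0,0]]' 20; python3 -c "
from h import *
p=viewer.grab_frame('scene');cv2.imwrite('pics/s17f.png',p['frame']);cv2.imwrite('pics/s17.png',cv2.resize(p['frame'][150:290,160:320],None,fx=4,fy=4))
go((440,-157,200,-90),(440,-157,250,-90))"
```

```text
time: 26.98
tool_pos: [0.6097, -0.0167, 0.4227]
orientation: [-2.236, 2.201, -0.009]
wrist_force: [0.3, -0.5, -1.3]
grip_width: 0.0594
t 27.03 grasp [609.6 -17.1 256.6] head -89.1 F [-0.49  0.68 -0.33] w 60.2
  -> [137.3, 171.5, 56.2] [-0.2, -0.0, 0.9] rows>= 5.4
  -> [137.3, 171.3, 6.2] [-0.2, -0.0, 0.9] rows>= 5.3
```

View pics/s17.png

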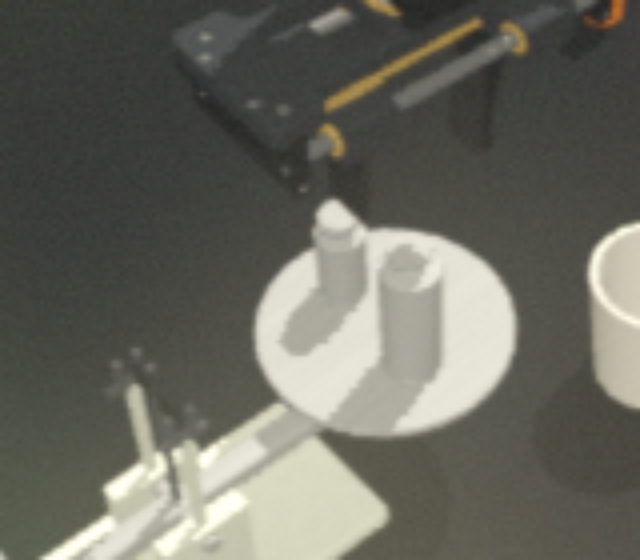

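```bash
python3 -m inch '[[60,137,0,5,0,0,0],[60,137,60,5,0,0,0],[60,137,110,5,0,0,0],[60,137,110,5,0,0,0],[60,137,110,5,0,0,0],[60,137,110,5,0,0,0],[60,137,110,5,0,0,0],[60,137,110,5,0,0,0],[60,137,110,5,0,0,0]]'; python3 -c "
from h import *
go((500,-157,250,-90))
p=viewer.grab_frame('wrist');cv2.imwrite('pics/w18.png',p['frame'])
print((-np.array(p['R']).T@p['t']).round(3), np.array(p['R'])[2].round(3))
u=proj(p,[[.584,-.157,.165],[.584,-.157,.03]]);print(u)
x,y=u[0].astype(int); x=min(max(x,60),500);y=min(max(y,60),360)
cv2.imwrite('pics/w18z.png',cv2.resize(p['frame'][y-60:y+60,x-60:x+60],None,fx=5,fy=5))
p=viewer.grab_frame('scene');cv2.imwrite('pics/s18f.png',p['frame']);cv2.imwrite('pics/s18.png',cv2.resize(p['frame'][220:300,150:250],None,fx=8,fy=8))
"
```

```text
time: 27.78
tool_pos: [0.5017, -0.1548, 0.413]
orientation: [-2.241, 2.201, 0.002]
wrist_force: [-0.2, 0.9, -1.1]
grip_width: 0.0597
t 27.78 grasp [ 501.6 -154.6  249.5] head -89.0 F [-0.19  0.88 -1.15] w 59.7
  -> [2.2, 1.7, -0.5] [0.0, 0.1, 1.0] rows>= 0.1
[ 0.569 -0.153  0.394] [-0.25  -0.003 -0.968]
[[281.94908449 100.50138473]
 [279.53164512 109.14435227]]
```

View pics/w18.png

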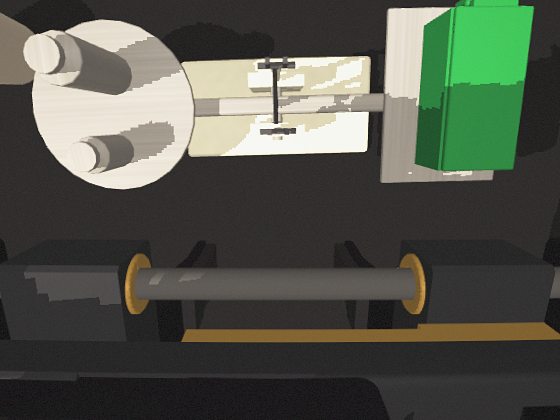

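View pics/w18z.png

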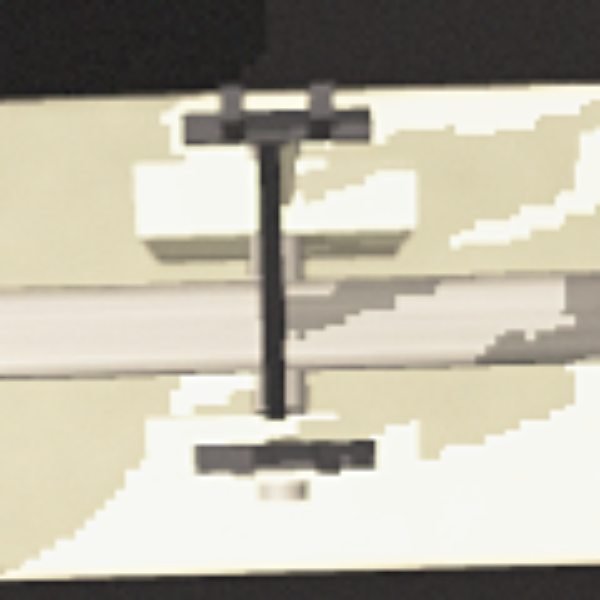

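View pics/s18.png

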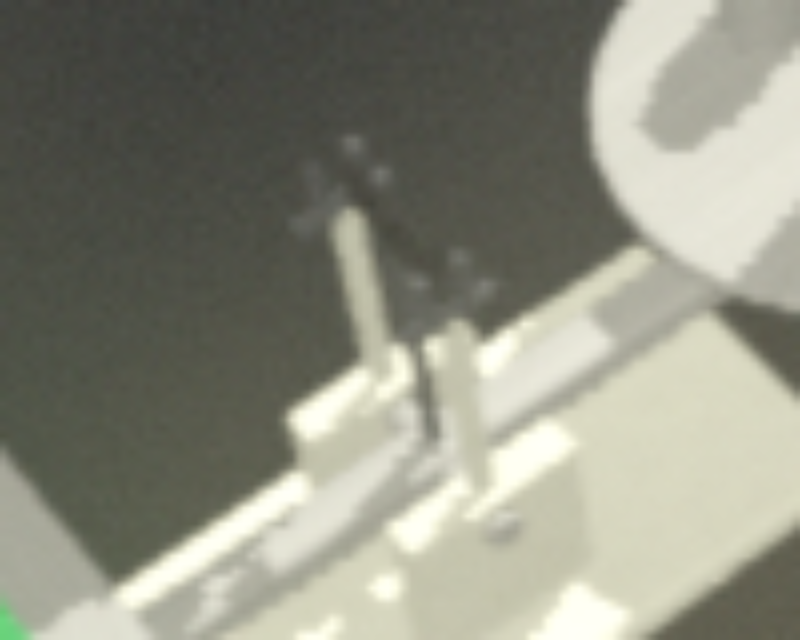

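The pointer bar at zoom x≈270–277 sits between the prongs (about 232 and 321), slightly toward the round pan. I'll do one overall check before handing in.

```bash
python3 -c "
from h import *
import time
for n in ('top','scene'):
    p=viewer.grab_frame(n);cv2.imwrite('pics/f_%s.png'%n,p['frame'])
a=cv2.imread('pics/s18f.png');print(np.abs(a.astype(int)-p['frame']).max(2)[200:340,90:300].mean())
print(readout.state()['time'],readout.state()['qd'].round(3))"
```

```text
2.4776530612244896
27.9833 [ 0.004 -0.004  0.003  0.     0.001  0.001  0.003]
```

View pics/f_scene.png

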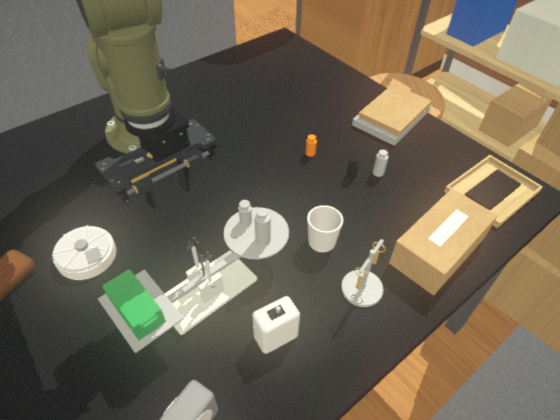

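View pics/f_top.png

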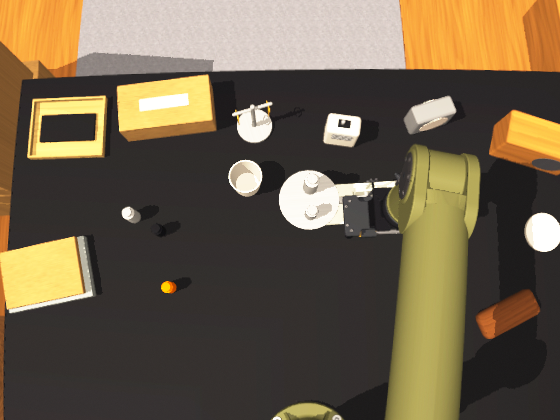

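The scene picture shows the box with its lid shut on the square pan at (135,305), and the two weights upright at (246,212) and (262,228). The middle weight is on the table at (380,163), and everything else is where it started.

```bash
python3 -c "
from bench import sign_off
print(sign_off())"
```

```text
the job is handed in; nothing more can be done
None
```

The job is done and handed in at about 28 s of the 72 s allowed. I pressed the tablet box's lid shut and stood the box upright on the rectangular pan. Then I stood the short (100 g) and tall (200 g) weights on the round pan.

- **Lid:** it showed shut and flush in the pictures right after the press and again at the end.
- **Balance:** in the close wrist picture the pointer rests inside the prongs, slightly toward the round pan. I estimate about -0.006 rad, against a band of ±0.027.
- **Box weight:** my estimates disagreed, from 265 to 294 g by how far the pan moved. I chose 100 + 200 g as the nearest pair, and the pointer then confirmed it.
- **Everything else:** the middle weight stands where it was on the table. In the last pictures the cup, dispenser, repellent unit, key holder and look-alikes are undisturbed, and the gripper is clear of everything.

No check failed. The wrist force I read never went above about 11 N, during the lid press.

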